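# Five clicks on the glue clamp, and hold

## Task

The freshly glued wooden plinth of the artist's figure sits in the bench clamp: turn the clamp's black lock knob counter-clockwise until it clicks past its detent and frees the ratchet lever. Then take the lever by its upright black post and swing it counter-clockwise exactly five clicks on from rest, feeling each one (a sixth would crack the wood), and finish while still holding it there, because it springs back if you let go. Leave the other things on the clamp and the table where they are.

Things in the scene. Friction and masses are not known exactly. Their poses are not given: they have to be found in the camera images.
- press: Bench clamp fixed to the table: grey base plate 260 (x) x 360 (y) x 12 mm, origin under its centre. Mid-plate a dark pivot housing 58 mm high carries the ratchet lever; the lock knob's pedestal is far left of it (far +x, left +y); right (-y) is a two-part wooden plinth between a fixed jaw (62 mm high) and a cork-faced jaw that the lever closes, 1.8 mm a click, meeting the wood at the fifth.
- pivot (a point): Lever's vertical axis, 65 mm above the table. The lever advances counter-clockwise from above, one click each 10 deg (19 mm at the post). Push at the post: 4 to 5 N, rising and falling 2 to 3 N; a click is the fall after a peak. Peaks at 5, 15, .. 45, 55 deg from rest, troughs at 10, 20, .. 50. Let go, it springs back to rest. End stop 80 deg. While locked it gives only some 3 deg.
- handle (a point): Middle of the lever's upright round black post: 16 mm thick, 70 to 130 mm above the table (this point at 105), 110 mm from the pivot axis; its x axis points away from the pivot. The lever is a level steel bar 16 mm wide, top at 70 mm, with a 35 mm tail beyond the pivot. At rest it points to the clamp's front left; the post travels at one height in an arc across the clamp's front to its right (-y).
- knob (a joint): Lock knob, vertical axis: 0 rad locked (as found), 1.4 released (end stop); turns counter-clockwise from above. A detent (about 0.09 N m) resists up to 0.7 rad, then draws it on to 1.4, where it stays. Its flat aluminium quadrant plate (60 to 68 mm above the table, 50 mm radius) blocks the lever's tail until about 1 rad.
- knob_grip (a point): Grip point of the lock knob, on its axis, 96 mm above the table. The grip is an upright black bar 44 mm long along the point's x axis, 14 mm thick, from 69 to 111 mm above the table; it turns with the knob.
- tape: roll of grey tape lying flat, 84 mm across, 28 mm high, on the clamp's base plate. To be left alone; origin at the centre of its underside.
- glue: white glue bottle standing on the base plate, 40 mm across, 100 mm high. To be left alone; origin at the centre of its underside.
- eraser: white eraser, 50 x 22 x 12 mm, on the base plate. To be left alone; origin at the centre of its underside.
- figure: standing wooden artist's figure, about 200 mm high on a round foot 84 mm across. To be left alone; origin at the centre of its underside.
- marker0: marker pen lying on the table, 135 mm long, 16 mm thick. To be left alone; origin at the centre of its underside.
- marker1: another such marker pen. To be left alone; origin at the centre of its underside.
- scissors: scissors lying on the table, about 180 mm long, 11 mm thick. To be left alone; origin at the centre of its underside.
- penpot: grey pen cup, 70 mm across, 90 mm high. To be left alone; origin at the centre of its underside.

How it is judged:
By the outcome, as a careful person would: the job done as asked, in the order asked, and still so for the second after the job is handed in, while the arm keeps its last pose, push and grip.
It also fails if it takes over 72 s, if anything falls off the work surface, if the arm or the gripper's body presses on something with over 40 N, if the wrist force passes 120 N, or if a joint passes its speed limit or range.

## Robot

A 6-joint arm with a two-finger parallel gripper is mounted at the origin on the work surface. World frame = base frame: x ahead of the robot, y to its left, z up, the work surface at z = 0. Lengths are in m, angles in rad, forces in N, time in s.
With the tool pointing down it reaches from about 0.35 to 0.975 m from the base axis. Payload 4.9 kg.
Tool frame: the origin (TCP) lies on the mounting face of the last link; the fingertips stand 173 mm ahead of it and the grasp point (between the pads) lies 155 mm ahead of it; z points along the fingers, y is the direction in which the jaws open and shut (so a half turn about z gives the same grasp; the last joint's range is limited). The gripper opens to 85 mm and grips with 20 to 120 N. Pads are 22 mm wide; open, the fingers measure 114 mm over their backs; the gripper's body (76 mm by 85 mm) begins 54 mm behind the grasp point. The pads swing forward as they close: fully open they stand 13 mm farther back than shut.
Start: joints at [-1.291, 0.053, 1.613, -0, 1.476, -0.119], TCP at [0.243, -0.576, 0.405] pointing down, gripper open.
Joint ranges: [-3.01, 3.01], [-1.01, 2.22], [0.06, 2.58], [-1.02, 4.17], [0.09, 2.62], [-3.14, 3.14]. Speed limits (rad/s): [2.57, 2.57, 3.14, 3.14, 3.14, 3.14].

## Interface

Orientations are given as a unit quaternion [w, x, y, z].
In Python, from plant import manip gives the robot as it stands.
- The arm moves only by the tool play_rows, never from a script. Its argument "increments" is a list of rows, each an object with "offset": the shift along the tool's x, y, z in mm, a list of three; "twist": the turn about the tool's z in rad; "grip": the opening, from 0 (shut) to 1 (fully open). In form: [{"offset": [dx, dy, dz], "twist": twist, "grip": grip}, ...]. A call has 1 to 5 rows; each row is the pose to reach, as a shift and turn from the pose commanded when the call began, along the tool's axes at that moment; what a row does not reach only later rows make up. A row lasts 1/12 s, in which the tool goes at most 41.7 mm and 7.16 degrees, less where a joint would pass 70% of its speed; a pose out of reach is approached as far as the arm can. A call with a gripper value outside its range is refused whole. The fingers move at their own pace and stop on an object; the grip force is fixed at half the most. Time passes only in rows, so rows that repeat a pose let the fingers close. It gives the time, the measured TCP pose, the force and the opening at its end, in the units of the state.
- manip.state(): the state, without advancing time (a new reading comes with each control period).
- manip.grab_frame(name): name is "side" or "top"; returns the picture (480x640x3 uint8, blue, green, red); there is no depth.
- manip.get_calibration(name): a dict with "fx", "fy", "cx", "cy" (pixels), "k1" (the pictures are not rectified: a ray, as slopes to the right and down, at radius r is drawn at 1 + k1 r^2 times it, then the intrinsics apply), "T" (4x4, takes a point from camera to world coordinates). Camera axes: x right, y down, z forward; pixel columns grow to the right and rows downward; lengths in m; the calibration is good to about 2 mm. A picture is of the moment at which its call begins. get_calibration takes no time and is no camera call.
- manip.job_done(): hands the job in, once; it reports no verdict.
Trained networks look in the newest picture that a camera, given by its name, has taken for a name from the list of things; names that differ only in an ending like _2 or _b are one class to them, and where a whole thing is asked for, a point or a joint stands for the part that bears it (a point fixed in the world has none). Each returns a list of dicts, best first, with "p" (0 to 1); they miss things now and then, are a little off and sometimes report something else, mostly with a low value. They report only what shows in the picture. A call takes as long as a camera call.
- manip.boxes_of(query, camera): "xyz" ([x, y, z] in m, in the coordinates of the camera as it stood for that picture, good to about 4 mm: the middle of the surface that is visible of it).
- manip.tip_of(query, camera): "xyz" ([x, y, z] in m, in the coordinates of the camera as it stood for that picture, good to about 4 mm: a listed point, or the origin of a listed thing).
The state is a dict: "time": time; "joint_pos": joint angles; "joint_vel": joint speeds; "joint_efforts": joint torques, N m; "tool_pos": TCP position; "tool_rot": TCP orientation; "contact_force": force on the tool from outside, world axes, zero at the start; "ft_torque": the same for the moment, N m; "gripper_width": opening from 0.0 (shut) to 1.0 (fully open).
Only numpy, scipy, OpenCV 4.12 (cv2) and the standard library are available. Lean on these libraries where they do the work, as an engineer would, in place of code of your own. Each camera call takes 0.05 s, during which the arm holds its last target. There are 200 camera calls.

## Working session

There is one attempt and no reset: what is moved stays moved. The work goes in short steps, Python scripts to look and compute and a tool call to move; the robot and the scene stay as the last step left them, time stands still between calls to the robot, and variables do not carry over. Pictures are saved under pics/ and viewed, about 8 in all and at most 12, crops included, and the job is handed in when it is done.

Besides the shell and the picture viewer there is one more tool, called after "Request:" as a command line: name --argument value ..., lists and objects as JSON in quotes. play_rows: Moves the arm, as the interface text tells. Its arguments: {"type":"object","properties":{"increments":{"type":"array"}},"required":["increments"]}

```bash
mkdir -p pics; cat > h.py <<'E'
import numpy as np, cv2
from plant import manip
def w(cam,p):
    T=np.array(manip.get_calibration(cam)["T"]); return (T@np.r_[p,1])[:3]
def px(cam,P):
    c=manip.get_calibration(cam); q=np.linalg.inv(np.array(c["T"]))@np.r_[P,1]; s=q[:2]/q[2]; s=s*(1+c["k1"]*(s@s))
    return np.array([c["fx"]*s[0]+c["cx"],c["fy"]*s[1]+c["cy"]])
def ray(cam,uv,z):
    c=manip.get_calibration(cam);T=np.array(c["T"])
    d=np.array([(uv[0]-c["cx"])/c["fx"],(uv[1]-c["cy"])/c["fy"]]);s=d.copy()
    for _ in range(20): s=d/(1+c["k1"]*(s@s))
    v=T[:3,:3]@np.r_[s,1]; o=T[:3,3]; return o+v*(z-o[2])/v[2]
E
python3 - <<'E'
from h import *
for c in("top","side"):
    cv2.imwrite(f"pics/{c}0.png",manip.grab_frame(c))
    for n in("press","pivot","handle","knob_grip","knob","glue","tape","eraser","figure","penpot"):
        for r in manip.tip_of(n,c)[:2]: print(c,n,round(r["p"],2),w(c,r["xyz"]).round(4),px(c,w(c,r["xyz"])).round(0))
print(manip.state())
E
```

```text
top press 0.77 [ 0.5423  0.1072 -0.0016] [273. 242.]
top pivot 0.77 [0.5711 0.0977 0.0655] [274. 225.]
top handle 0.91 [0.4865 0.1623 0.1021] [240. 261.]
top knob_grip 0.93 [0.6319 0.1272 0.0981] [259. 195.]
top knob_grip 0.49 [0.4239 0.0286 0.0154] [304. 292.]Traceback (most recent call last):
  File "<stdin>", line 5, in <module>
ValueError: it knows: eraser, figure, glue, handle, knob_grip, marker, penpot, pivot, press, scissors, tape
```

View pics/top0.png

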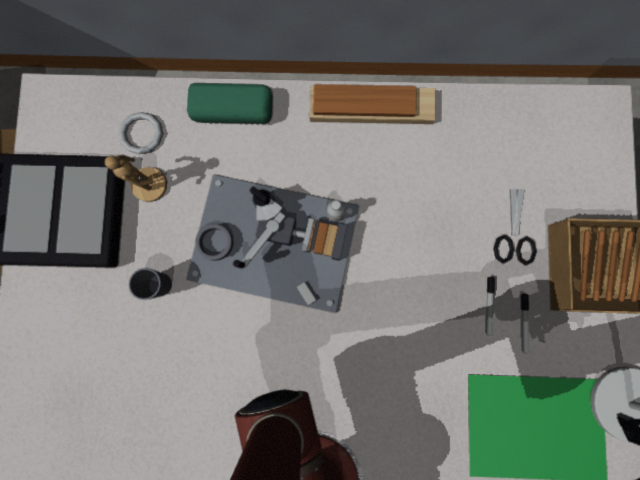

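The top view shows the clamp plate centred near (273,243), the knob at (262,198) and the post at (240,263). The tape is at (215,240), the glue at (336,208) and the plinth at (326,238).

```bash
python3 - <<'E'
from h import *
im=manip.grab_frame("side");cv2.imwrite("pics/side0.png",im)
t=manip.grab_frame("top");cv2.imwrite("pics/topc.png",cv2.resize(t[165:320,180:370],None,fx=4,fy=3.8,interpolation=cv2.INTER_CUBIC))
for c in("side","top"):
    for n in("press","pivot","handle","knob_grip","glue","tape"):
        for r in manip.tip_of(n,c)[:1]: print(c,n,round(r["p"],2),w(c,r["xyz"]).round(4),px(c,w(c,r["xyz"])).round(0))
s=manip.state();print(s)
from scipy.spatial.transform import Rotation as R
print(R.from_quat(s["tool_rot"],scalar_first=True).as_matrix().round(3))
E
```

```text
side press 0.66 [ 0.5391  0.108  -0.005 ] [285. 298.]
side pivot 0.68 [0.5681 0.1005 0.0658] [276. 268.]
side handle 0.66 [0.4826 0.1653 0.1009] [289. 285.]
side knob_grip 0.66 [0.6331 0.1258 0.0933] [246. 255.]
side glue 0.74 [ 0.6119 -0.0429  0.0095] [297. 252.]
side tape 0.63 [0.5366 0.2416 0.0116] [248. 329.]
top press 0.83 [ 0.5402  0.1062 -0.0023] [273. 243.]
top pivot 0.85 [0.5693 0.0979 0.0666] [274. 226.]
top handle 0.58 [0.4823 0.1631 0.1036] [239. 263.]
top knob_grip 0.65 [0.635  0.1299 0.0984] [258. 194.]
top glue 0.6 [ 0.612  -0.0422  0.0101] [336. 213.]
top tape 0.67 [0.5319 0.2377 0.0142] [217. 244.]
{'time': 0.95, 'joint_pos': array([-1.29104395e+00,  5.26740006e-02,  1.61288576e+00,  1.43131918e-06,
        1.47602188e+00, -1.18995609e-01]), 'joint_vel': array([-0.00105809,  0.00015926,  0.00074764, -0.00052024, -0.00041766,
       -0.0004395 ]), 'joint_efforts': array([ 7.71842751e-04, -3.93688381e+01, -3.70471573e+01, -4.41540965e-05,
        4.95311706e-04,  1.98711183e-05]), 'tool_pos': array([ 0.2426629 , -0.57594632,  0.40472823]), 'tool_rot': array([5.43360731e-06, 9.80190768e-01, 1.98055696e-01, 1.15244349e-06]), 'contact_force': array([-0.40366744,  0.35725165, -0.00266774]), 'ft_torque': array([-0.02037664, -0.0194394 , -0.01795404]), 'gripper_width': 1.000943609093453}
[[ 0.922  0.388  0.   ]
 [ 0.388 -0.922 -0.   ]
 [ 0.     0.    -1.   ]]
```

View pics/side0.png

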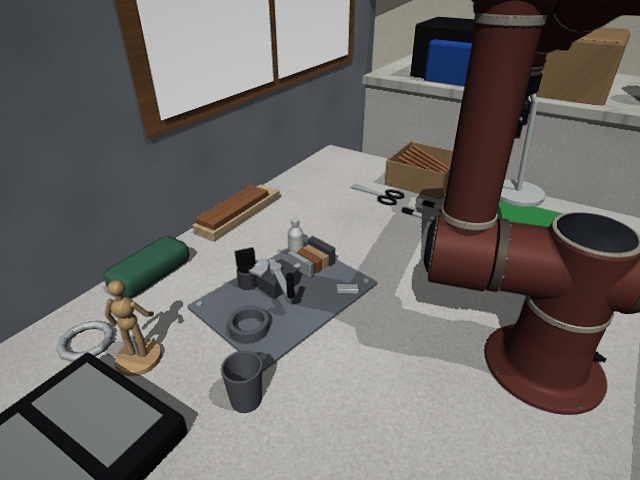

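View pics/topc.png

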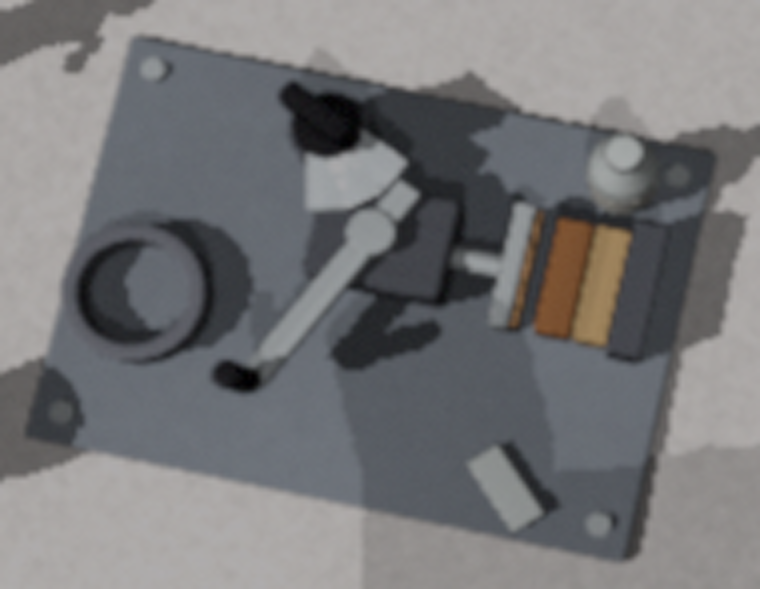

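The side view agrees with the top one: knob at (246,258), post at (290,285), and the glue, tape and eraser all clear. I'll overlay the knob bar model to get its angle.

```bash
python3 - <<'E'
from h import *
t=cv2.imread("pics/top0.png"); K=np.array([.6335,.1275,0]);P=[.5695,.099]
g=cv2.cvtColor(t,cv2.COLOR_BGR2GRAY)
def poly(c,a,z,L=.044,W=.014):
    u=np.array([np.cos(a),np.sin(a)]);v=np.array([-u[1],u[0]])
    return np.array([px("top",np.r_[c[:2]+i*L/2*u+j*W/2*v,z]) for i,j in((1,1),(1,-1),(-1,-1),(-1,1))])
# fit: hull of bar (69..111) dark
best=[]
for a in np.radians(np.arange(0,180,5)):
  for dx in np.arange(-.008,.009,.002):
    for dy in np.arange(-.008,.009,.002):
      c=K[:2]+[dx,dy]; S=8
      h=poly(c,a,.111)
      m=np.zeros((60*S,60*S),np.uint8); cv2.fillPoly(m,[((h-[230,170]+.5)*S).astype(int)],255)
      m=cv2.resize(m,(60,60),interpolation=cv2.INTER_AREA)/255.
      gg=g[170:230,230:290].astype(float)
      r=cv2.dilate((m>.3).astype(np.uint8),np.ones((3,3)))-(m>.3)
      best.append(((m*gg).sum()/m.sum()-.0*(r*gg).sum()/max(r.sum(),1),np.degrees(a),*c))
best.sort();print(np.round(best[:12],3))
c=cv2.resize(t[175:235,225:305],None,fx=10,fy=10,interpolation=cv2.INTER_CUBIC)
for b,col in((best[0],(0,255,0)),((0,50,.6335,.1275),(0,0,255))):
    cv2.polylines(c,[((poly(np.array(b[2:4]),np.radians(b[1]),.111)-[225,175]+.5)*10).astype(int)],True,col,1)
cv2.imwrite("pics/k.png",cv2.convertScaleAbs(c,alpha=1.8))
E
```

```text
Traceback (most recent call last):
  File "h.py", line 6, in px
    c=manip.get_calibration(cam); q=np.linalg.inv(np.array(c["T"]))@np.r_[P,1]; s=q[:2]/q[2]; s=s*(1+c["k1"]*(s@s))
ValueError: time passes only in moves, steps and waits
```

Request:
play_rows --increments '[{"offset":[32,-25,0],"twist":0,"grip":1},{"offset":[64,-50,0],"twist":0,"grip":1},{"offset":[96,-75,0],"twist":0,"grip":1},{"offset":[128,-100,0],"twist":0,"grip":1},{"offset":[158,-124,0],"twist":0,"grip":1}]'

```text
time: 1.37
tool_pos: [0.3407, -0.3985, 0.4047]
tool_rot: [0.0, 0.98, 0.198, 0.0]
contact_force: [0.7, -1.1, 0.7]
gripper_width: 0.997
```

Request:
play_rows --increments '[{"offset":[32,-25,0],"twist":0,"grip":1},{"offset":[64,-50,0],"twist":0,"grip":1},{"offset":[96,-75,0],"twist":0,"grip":1},{"offset":[128,-100,0],"twist":0,"grip":1},{"offset":[158,-124,0],"twist":0,"grip":1}]'

```text
time: 1.78
tool_pos: [0.4381, -0.2226, 0.405]
tool_rot: [0.0, 0.98, 0.198, 0.0]
contact_force: [0.5, -1.1, -0.0]
gripper_width: 0.998
```

Request:
play_rows --increments '[{"offset":[32,-25,0],"twist":0,"grip":1},{"offset":[64,-50,0],"twist":0,"grip":1},{"offset":[96,-75,0],"twist":0,"grip":1},{"offset":[128,-100,0],"twist":0,"grip":1},{"offset":[158,-124,0],"twist":0,"grip":1}]'

```text
time: 2.2
tool_pos: [0.5357, -0.0469, 0.405]
tool_rot: [0.0, 0.98, 0.198, 0.0]
contact_force: [0.3, -0.4, -0.0]
gripper_width: 0.996
```

Request:
play_rows --increments '[{"offset":[32,-25,0],"twist":-0.1,"grip":1},{"offset":[64,-50,0],"twist":-0.2,"grip":1},{"offset":[96,-75,0],"twist":-0.3,"grip":1},{"offset":[128,-100,0],"twist":-0.4,"grip":1},{"offset":[158,-124,0],"twist":-0.475,"grip":1}]'

```text
time: 2.62
tool_pos: [0.6332, 0.1288, 0.4048]
tool_rot: [0.0, 0.905, 0.425, 0.0]
contact_force: [0.3, -0.0, -0.1]
gripper_width: 1.001
```

```bash
sed -i 's/^def w(/import functools\ncal=functools.lru_cache(manip.get_calibration)\ndef w(/; s/manip.get_calibration(cam)/cal(cam)/g' h.py
cat > fit.py <<'E'
from h import *
t=cv2.imread("pics/top0.png"); g=cv2.cvtColor(t,cv2.COLOR_BGR2GRAY).astype(float)
def poly(c,a,z,L=.044,W=.014):
    u=np.array([np.cos(a),np.sin(a)]);v=np.array([-u[1],u[0]])
    return np.array([px("top",np.r_[c[:2]+i*L/2*u+j*W/2*v,z]) for i,j in((1,1),(1,-1),(-1,-1),(-1,1))])
c=cv2.convertScaleAbs(cv2.resize(t[175:235,225:305],None,fx=10,fy=10,interpolation=cv2.INTER_CUBIC),alpha=1.8)
for b,col in(((40,.6335,.1275),(255,255,0)),((50,.6335,.1275),(0,0,255)),((60,.6335,.1275),(0,255,0))):
    cv2.polylines(c,[((poly(np.array(b[1:3]),np.radians(b[0]),.111)-[225,175]+.5)*10).astype(int)],True,col,1)
cv2.imwrite("pics/k.png",c)
E
python3 fit.py
```

```text
(no output)
```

View pics/k.png

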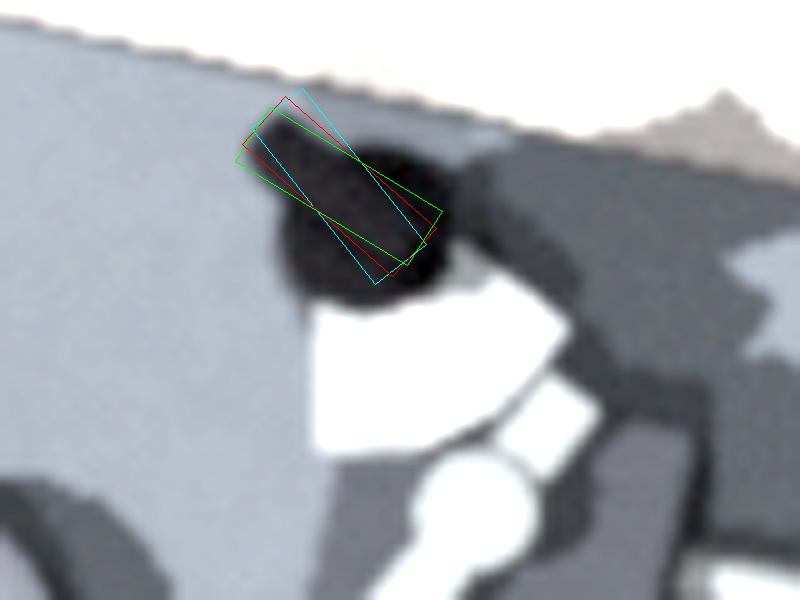

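The bar runs from about (263,142) to (424,250) in the crop, between the red and green models. That puts it at about 55°, with the centre within 1–2 mm of the estimate.

Request:
play_rows --increments '[{"offset":[-2,0,30],"twist":-0.08,"grip":1},{"offset":[-2,0,60],"twist":-0.08,"grip":1},{"offset":[-2,0,90],"twist":-0.08,"grip":1},{"offset":[-2,0,115],"twist":-0.08,"grip":1},{"offset":[-2,0,130],"twist":-0.08,"grip":1}]'

```text
time: 3.03
tool_pos: [0.6301, 0.1251, 0.2708]
tool_rot: [-0.001, 0.888, 0.459, -0.002]
contact_force: [-0.1, -0.1, -0.1]
gripper_width: 0.999
```

Request:
play_rows --increments '[{"offset":[0,0,12],"twist":0,"grip":1},{"offset":[0,0,24],"twist":0,"grip":1},{"offset":[0,0,24],"twist":0,"grip":0.6},{"offset":[0,0,24],"twist":0,"grip":0.5},{"offset":[0,0,24],"twist":0,"grip":0.4}]'

```text
time: 3.45
tool_pos: [0.6319, 0.125, 0.2525]
tool_rot: [0.001, 0.888, 0.459, 0.001]
contact_force: [0.5, -0.2, 0.2]
gripper_width: 0.605
```

Request:
play_rows --increments '[{"offset":[0,0,0],"twist":0,"grip":0.3},{"offset":[0,0,0],"twist":0,"grip":0.25},{"offset":[0,0,0],"twist":0,"grip":0.2},{"offset":[0,0,0],"twist":0,"grip":0.15},{"offset":[0,0,0],"twist":0,"grip":0.1}]'

```text
time: 3.87
tool_pos: [0.6313, 0.1253, 0.2518]
tool_rot: [-0.0, 0.888, 0.459, 0.0]
contact_force: [-3.0, 1.2, 4.7]
gripper_width: 0.155
```

Request:
play_rows --increments '[{"offset":[0,0,0],"twist":0,"grip":0},{"offset":[0,0,0],"twist":0,"grip":0},{"offset":[0,0,0],"twist":0,"grip":0},{"offset":[0,0,0],"twist":0,"grip":0},{"offset":[0,0,0],"twist":0,"grip":0}]'

```text
time: 4.28
tool_pos: [0.6313, 0.1253, 0.2518]
tool_rot: [-0.0, 0.888, 0.459, 0.0]
contact_force: [-4.1, 0.5, 6.1]
gripper_width: 0.158
```

```bash
python3 - <<'E'
from h import *
s=manip.state()
for k in("time","joint_pos","tool_pos","contact_force","ft_torque","gripper_width"):print(k,np.round(s[k],3))
E
```

```text
time 4.283
joint_pos [0.08  0.23  1.684 0.    1.228 0.697]
tool_pos [0.631 0.125 0.252]
contact_force [-4.077  0.452  6.115]
ft_torque [ 0.174  0.502 -0.001]
gripper_width 0.158
```

Request:
play_rows --increments '[{"offset":[0,0,0],"twist":-0.08,"grip":0},{"offset":[0,0,0],"twist":-0.16,"grip":0},{"offset":[0,0,0],"twist":-0.24,"grip":0},{"offset":[0,0,0],"twist":-0.32,"grip":0},{"offset":[0,0,0],"twist":-0.4,"grip":0}]'

```text
time: 4.7
tool_pos: [0.632, 0.1248, 0.2519]
tool_rot: [0.001, 0.778, 0.628, 0.001]
contact_force: [2.4, -0.1, 1.8]
gripper_width: 0.154
```

```bash
python3 - <<'E'
from h import *
s=manip.state()
for k in("tool_pos","contact_force","ft_torque","gripper_width"):print(k,np.round(s[k],3))
E
```

```text
tool_pos [0.632 0.125 0.252]
contact_force [ 2.402 -0.109  1.759]
ft_torque [-0.027 -0.21  -0.124]
gripper_width 0.154
```

Request:
play_rows --increments '[{"offset":[0,0,0],"twist":-0.08,"grip":0},{"offset":[0,0,0],"twist":-0.16,"grip":0},{"offset":[0,0,0],"twist":-0.24,"grip":0},{"offset":[0,0,0],"twist":-0.32,"grip":0},{"offset":[0,0,0],"twist":-0.4,"grip":0}]'

```text
time: 5.12
tool_pos: [0.6327, 0.1248, 0.2519]
tool_rot: [0.003, 0.638, 0.77, 0.002]
contact_force: [7.8, -0.0, -0.8]
gripper_width: 0.151
```

```bash
python3 - <<'E'
from h import *
s=manip.state()
for k in("tool_pos","contact_force","ft_torque","gripper_width"):print(k,np.round(s[k],3))
E
```

```text
tool_pos [0.633 0.125 0.252]
contact_force [ 7.789 -0.008 -0.757]
ft_torque [ 0.112 -0.944 -0.011]
gripper_width 0.151
```

Request:
play_rows --increments '[{"offset":[0,1,0],"twist":-0.1,"grip":0},{"offset":[0,1,0],"twist":-0.2,"grip":0},{"offset":[0,1,0],"twist":-0.3,"grip":0},{"offset":[0,1,0],"twist":-0.4,"grip":0},{"offset":[0,1,0],"twist":-0.5,"grip":0}]'

```text
time: 5.53
tool_pos: [0.6341, 0.1253, 0.2519]
tool_rot: [0.004, 0.427, 0.904, 0.003]
contact_force: [11.2, 2.4, -3.7]
gripper_width: 0.159
```

Request:
play_rows --increments '[{"offset":[0,0,0],"twist":-0.05,"grip":0},{"offset":[0,0,0],"twist":-0.1,"grip":0},{"offset":[0,0,0],"twist":-0.1,"grip":0},{"offset":[0,0,0],"twist":-0.1,"grip":0},{"offset":[0,0,0],"twist":-0.1,"grip":0}]'

```text
time: 5.95
tool_pos: [0.6342, 0.1254, 0.2519]
tool_rot: [0.004, 0.385, 0.923, 0.003]
contact_force: [10.9, 2.9, -4.4]
gripper_width: 0.153
```

```bash
python3 - <<'E'
from h import *
s=manip.state()
for k in("tool_pos","tool_rot","contact_force","ft_torque","gripper_width"):print(k,np.round(s[k],4))
E
```

```text
tool_pos [0.6342 0.1254 0.2519]
tool_rot [0.0042 0.3845 0.9231 0.0028]
contact_force [10.9073  2.8632 -4.3577]
ft_torque [ 0.4531 -1.35   -0.4084]
gripper_width 0.1533
```

Request:
play_rows --increments '[{"offset":[0,0,0],"twist":0,"grip":0.3},{"offset":[0,0,0],"twist":0,"grip":0.6},{"offset":[0,0,0],"twist":0,"grip":1},{"offset":[0,0,0],"twist":0,"grip":1},{"offset":[0,0,0],"twist":0,"grip":1}]'

```text
time: 6.37
tool_pos: [0.632, 0.1252, 0.2505]
tool_rot: [-0.0, 0.384, 0.923, -0.0]
contact_force: [-0.1, 0.2, 0.0]
gripper_width: 0.855
```

Request:
play_rows --increments '[{"offset":[0,0,-20],"twist":0,"grip":1},{"offset":[0,0,-50],"twist":0,"grip":1},{"offset":[0,0,-80],"twist":0,"grip":1},{"offset":[0,0,-110],"twist":0,"grip":1},{"offset":[0,0,-130],"twist":0,"grip":1}]'

```text
time: 6.78
tool_pos: [0.6324, 0.1252, 0.3844]
tool_rot: [0.002, 0.384, 0.923, 0.001]
contact_force: [0.0, 0.4, 0.6]
gripper_width: 1.001
```

Request:
play_rows --increments '[{"offset":[-28,-28,0],"twist":0,"grip":1},{"offset":[-56,-56,0],"twist":0,"grip":1},{"offset":[-84,-84,0],"twist":0,"grip":1},{"offset":[-112,-112,0],"twist":0,"grip":1},{"offset":[-141,-141,0],"twist":0,"grip":1}]'

```text
time: 7.2
tool_pos: [0.6313, -0.0757, 0.3808]
tool_rot: [0.0, 0.383, 0.924, 0.0]
contact_force: [0.5, 0.0, -0.9]
gripper_width: 1.0
```

```bash
python3 - <<'E'
from h import *
t=manip.grab_frame("top");cv2.imwrite("pics/top1.png",cv2.convertScaleAbs(cv2.resize(t[170:290,200:360],None,fx=5,fy=5,interpolation=cv2.INTER_CUBIC),alpha=1.6))
for c in("top","side"):
    if c=="side":manip.grab_frame("side")
    for n in("pivot","handle","knob_grip"):
      for k in range(3):
        for r in manip.tip_of(n,c)[:1]: print(c,n,round(r["p"],2),w(c,r["xyz"]).round(4))
s=manip.state()
for k in("time","tool_pos","tool_rot","contact_force","ft_torque"):print(k,np.round(s[k],4))
E
```

```text
top pivot 0.84 [0.5686 0.0977 0.071 ]
top pivot 0.84 [0.5686 0.0977 0.071 ]
top pivot 0.84 [0.5686 0.0977 0.071 ]
top handle 0.6 [0.4841 0.1624 0.1002]
top handle 0.6 [0.4841 0.1624 0.1002]
top handle 0.6 [0.4841 0.1624 0.1002]
top knob_grip 0.79 [0.634  0.1283 0.0944]
top knob_grip 0.79 [0.634  0.1283 0.0944]
top knob_grip 0.79 [0.634  0.1283 0.0944]
side pivot 0.91 [0.5701 0.1016 0.0654]
side pivot 0.91 [0.5701 0.1016 0.0654]
side pivot 0.91 [0.5701 0.1016 0.0654]
side handle 0.88 [0.4851 0.1683 0.0999]
side handle 0.88 [0.4851 0.1683 0.0999]
side handle 0.88 [0.4851 0.1683 0.0999]
side knob_grip 0.61 [0.6308 0.1309 0.0987]
side knob_grip 0.61 [0.6308 0.1309 0.0987]
side knob_grip 0.61 [0.6308 0.1309 0.0987]
time 8.2
tool_pos [ 0.6317 -0.0742  0.3807]
tool_rot [-0.      0.3838  0.9234 -0.    ]
contact_force [-0.0427 -0.0544  0.8291]
ft_torque [-0.0007 -0.0638  0.0142]
```

View pics/top1.png

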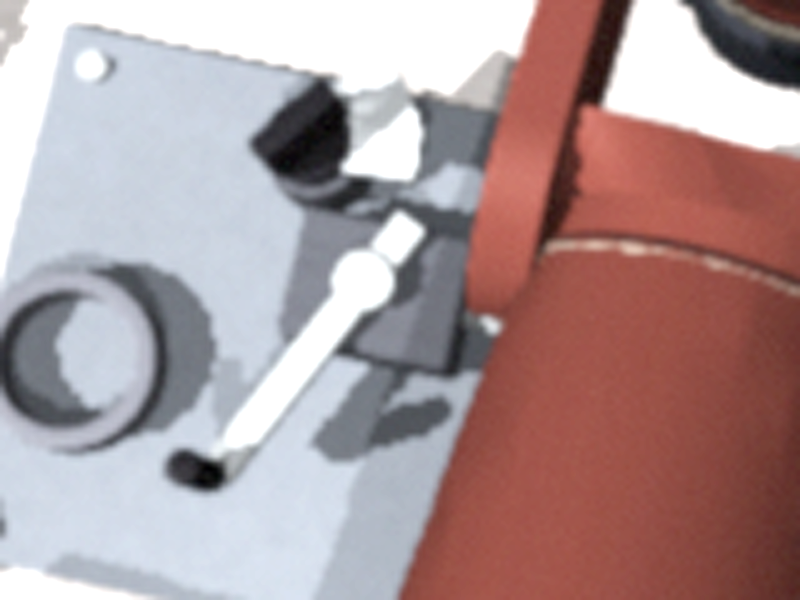

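The quadrant plate has swung away from the lever tail (now at about (385,140) in the crop) and the bar has turned about 80°, so the lever is free. Next is the post at about (0.483, 0.165).

Request:
play_rows --increments '[{"offset":[28,6,0],"twist":0,"grip":1},{"offset":[56,13,0],"twist":0,"grip":1},{"offset":[84,19,0],"twist":0,"grip":1},{"offset":[111,26,0],"twist":0,"grip":1},{"offset":[137,32,0],"twist":0,"grip":1}]'

```text
time: 8.62
tool_pos: [0.5569, 0.0464, 0.3807]
tool_rot: [0.0, 0.384, 0.923, 0.0]
contact_force: [0.2, 0.4, -0.1]
gripper_width: 0.997
```

Request:
play_rows --increments '[{"offset":[28,6,0],"twist":0,"grip":1},{"offset":[56,13,0],"twist":-0.05,"grip":1},{"offset":[84,19,0],"twist":-0.1,"grip":1},{"offset":[111,26,0],"twist":-0.14,"grip":1},{"offset":[137,31,0],"twist":-0.14,"grip":1}]'

```text
time: 9.03
tool_pos: [0.4822, 0.1656, 0.3809]
tool_rot: [0.0, 0.318, 0.948, 0.0]
contact_force: [0.5, 1.2, 0.6]
gripper_width: 0.999
```

Request:
play_rows --increments '[{"offset":[0,0,0],"twist":0,"grip":1},{"offset":[0,0,35],"twist":0,"grip":1},{"offset":[0,0,70],"twist":0,"grip":1},{"offset":[0,0,100],"twist":0,"grip":1},{"offset":[0,0,121],"twist":0,"grip":1}]'

```text
time: 9.45
tool_pos: [0.4823, 0.1639, 0.2567]
tool_rot: [-0.001, 0.318, 0.948, -0.001]
contact_force: [-0.8, 0.2, -0.2]
gripper_width: 0.998
```

Request:
play_rows --increments '[{"offset":[0,0,0],"twist":0,"grip":0.7},{"offset":[0,0,0],"twist":0,"grip":0.55},{"offset":[0,0,0],"twist":0,"grip":0.45},{"offset":[0,0,0],"twist":0,"grip":0.37},{"offset":[0,0,0],"twist":0,"grip":0.3}]'

```text
time: 9.87
tool_pos: [0.4841, 0.1645, 0.262]
tool_rot: [0.002, 0.318, 0.948, 0.001]
contact_force: [0.5, 0.4, 0.1]
gripper_width: 0.309
```

Request:
play_rows --increments '[{"offset":[0,0,0],"twist":0,"grip":0.25},{"offset":[0,0,0],"twist":0,"grip":0.2},{"offset":[0,0,0],"twist":0,"grip":0.15},{"offset":[0,0,0],"twist":0,"grip":0},{"offset":[0,0,0],"twist":0,"grip":0}]'

```text
time: 10.28
tool_pos: [0.4832, 0.164, 0.261]
tool_rot: [0.0, 0.318, 0.948, -0.001]
contact_force: [-4.1, -4.8, 7.1]
gripper_width: 0.168
```

Request:
play_rows --increments '[{"offset":[0,0,0],"twist":0,"grip":0},{"offset":[0,0,0],"twist":0,"grip":0},{"offset":[0,0,0],"twist":0,"grip":0}]'

```text
time: 10.53
tool_pos: [0.4832, 0.164, 0.261]
tool_rot: [0.0, 0.318, 0.948, -0.001]
contact_force: [-4.6, -5.7, 6.3]
gripper_width: 0.168
```

```bash
cat > st.py <<'E'
from h import *
s=manip.state()
for k in("time","joint_pos","tool_pos","tool_rot","contact_force","ft_torque","gripper_width"):print(k,np.round(s[k],4))
P=np.array([.5702,.0985]);d=s["tool_pos"][:2]-P;a=np.arctan2(d[1],d[0]);t=np.array([-np.sin(a),np.cos(a)]);F=s["contact_force"][:2]
print("ang",np.degrees(a)%360,"r",np.hypot(*d),"push_t",-F@t,"F_r",F@[np.cos(a),np.sin(a)], "psi",np.degrees(2*np.arctan2(s["tool_rot"][2],s["tool_rot"][1])))
E
python3 st.py
```

```text
time 10.5333
joint_pos [ 0.1817 -0.0868  2.0014 -0.0022  1.2277 -0.7409]
tool_pos [0.4832 0.164  0.261 ]
tool_rot [ 2.000e-04  3.181e-01  9.481e-01 -1.100e-03]
contact_force [-4.632  -5.6825  6.2764]
ft_torque [-0.6624  0.6719  0.0416]
gripper_width 0.1679
ang 143.00996962152314 r 0.1088756016341059 push_t -7.325783127967277 F_r 0.28077653973790095 psi 142.90596426918572
```

The post is held (14–16 mm opening) and rests against its stop. Now I'll swing about the pivot in 2.5° steps and read the force after each.

Request:
play_rows --increments '[{"offset":[-0.03,-2.4,0],"twist":-0.022,"grip":0},{"offset":[-0.1,-4.75,0],"twist":-0.0436,"grip":0},{"offset":[-0.1,-4.75,0],"twist":-0.0436,"grip":0}]'

```text
time: 10.78
tool_pos: [0.4808, 0.1606, 0.2611]
tool_rot: [0.001, 0.297, 0.955, 0.001]
contact_force: [0.6, 1.1, 4.9]
gripper_width: 0.172
```

Request:
play_rows --increments '[{"offset":[-0.03,-2.4,0],"twist":-0.022,"grip":0},{"offset":[-0.1,-4.75,0],"twist":-0.0436,"grip":0},{"offset":[-0.1,-4.75,0],"twist":-0.0436,"grip":0}]'

```text
time: 11.03
tool_pos: [0.4783, 0.157, 0.2611]
tool_rot: [0.001, 0.277, 0.961, 0.001]
contact_force: [2.8, 4.0, 4.0]
gripper_width: 0.172
```

Request:
play_rows --increments '[{"offset":[-0.03,-2.4,0],"twist":-0.022,"grip":0},{"offset":[-0.1,-4.75,0],"twist":-0.0436,"grip":0},{"offset":[-0.1,-4.75,0],"twist":-0.0436,"grip":0}]'

```text
time: 11.28
tool_pos: [0.4759, 0.1529, 0.261]
tool_rot: [0.001, 0.256, 0.967, 0.001]
contact_force: [2.3, 3.3, 5.0]
gripper_width: 0.167
```

Request:
play_rows --increments '[{"offset":[-0.03,-2.4,0],"twist":-0.022,"grip":0},{"offset":[-0.1,-4.75,0],"twist":-0.0436,"grip":0},{"offset":[-0.1,-4.75,0],"twist":-0.0436,"grip":0}]'

```text
time: 11.53
tool_pos: [0.4736, 0.1484, 0.261]
tool_rot: [0.001, 0.234, 0.972, 0.0]
contact_force: [0.1, 1.5, 6.1]
gripper_width: 0.168
```

```bash
python3 st.py
```

```text
time 11.5333
joint_pos [ 1.5360e-01 -1.2320e-01  2.0348e+00 -3.0000e-04  1.2277e+00 -9.4370e-01]
tool_pos [0.4736 0.1484 0.261 ]
tool_rot [1.100e-03 2.345e-01 9.721e-01 3.000e-04]
contact_force [0.0876 1.5027 6.0703]
ft_torque [-0.0137  0.0581 -0.11  ]
gripper_width 0.1681
ang 152.69907904360545 r 0.10874700285733352 push_t 1.3755000316210424 F_r 0.611352244682324 psi 152.8795005930348
```

Push rose to about 4.9 N near 5° and fell to 1.4 N near 10°, so that is click one. Continuing.

Request:
play_rows --increments '[{"offset":[-0.03,-2.4,0],"twist":-0.022,"grip":0},{"offset":[-0.1,-4.75,0],"twist":-0.0436,"grip":0},{"offset":[-0.1,-4.75,0],"twist":-0.0436,"grip":0}]'

```text
time: 11.78
tool_pos: [0.4716, 0.1441, 0.261]
tool_rot: [0.001, 0.213, 0.977, 0.001]
contact_force: [1.0, 1.9, 5.9]
gripper_width: 0.172
```

Request:
play_rows --increments '[{"offset":[-0.03,-2.4,0],"twist":-0.022,"grip":0},{"offset":[-0.1,-4.75,0],"twist":-0.0436,"grip":0},{"offset":[-0.1,-4.75,0],"twist":-0.0436,"grip":0}]'

```text
time: 12.03
tool_pos: [0.4698, 0.1401, 0.261]
tool_rot: [0.002, 0.192, 0.981, 0.001]
contact_force: [2.3, 2.7, 5.3]
gripper_width: 0.173
```

Request:
play_rows --increments '[{"offset":[-0.03,-2.4,0],"twist":-0.022,"grip":0},{"offset":[-0.1,-4.75,0],"twist":-0.0436,"grip":0},{"offset":[-0.1,-4.75,0],"twist":-0.0436,"grip":0}]'

```text
time: 12.28
tool_pos: [0.4681, 0.1357, 0.261]
tool_rot: [0.002, 0.171, 0.985, 0.001]
contact_force: [2.1, 3.0, 5.2]
gripper_width: 0.172
```

Request:
play_rows --increments '[{"offset":[-0.03,-2.4,0],"twist":-0.022,"grip":0},{"offset":[-0.1,-4.75,0],"twist":-0.0436,"grip":0},{"offset":[-0.1,-4.75,0],"twist":-0.0436,"grip":0}]'

```text
time: 12.53
tool_pos: [0.4666, 0.1308, 0.261]
tool_rot: [0.001, 0.149, 0.989, 0.0]
contact_force: [1.9, 0.6, 5.9]
gripper_width: 0.169
```

```bash
python3 st.py|tail -4
```

```text
contact_force [1.9497 0.553  5.9339]
ft_torque [ 0.0246 -0.1236  0.0113]
gripper_width 0.1695
ang 162.7114259239412 r 0.10855406433365941 push_t 1.107385085411119 F_r -1.6972483276170063 psi 162.87167404568754
```

Request:
play_rows --increments '[{"offset":[-0.03,-2.4,0],"twist":-0.022,"grip":0},{"offset":[-0.1,-4.75,0],"twist":-0.0436,"grip":0},{"offset":[-0.1,-4.75,0],"twist":-0.0436,"grip":0}]'

```text
time: 12.78
tool_pos: [0.4653, 0.1263, 0.261]
tool_rot: [0.002, 0.127, 0.992, 0.001]
contact_force: [1.5, 1.2, 5.8]
gripper_width: 0.171
```

Request:
play_rows --increments '[{"offset":[-0.03,-2.4,0],"twist":-0.022,"grip":0},{"offset":[-0.1,-4.75,0],"twist":-0.0436,"grip":0},{"offset":[-0.1,-4.75,0],"twist":-0.0436,"grip":0}]'

```text
time: 13.03
tool_pos: [0.4643, 0.122, 0.261]
tool_rot: [0.002, 0.106, 0.994, 0.001]
contact_force: [3.0, 4.7, 5.7]
gripper_width: 0.17
```

Request:
play_rows --increments '[{"offset":[-0.03,-2.4,0],"twist":-0.022,"grip":0},{"offset":[-0.1,-4.75,0],"twist":-0.0436,"grip":0},{"offset":[-0.1,-4.75,0],"twist":-0.0436,"grip":0}]'

```text
time: 13.28
tool_pos: [0.4634, 0.1173, 0.261]
tool_rot: [0.002, 0.084, 0.996, 0.001]
contact_force: [3.4, 4.7, 4.8]
gripper_width: 0.176
```

Request:
play_rows --increments '[{"offset":[-0.03,-2.4,0],"twist":-0.022,"grip":0},{"offset":[-0.1,-4.75,0],"twist":-0.0436,"grip":0},{"offset":[-0.1,-4.75,0],"twist":-0.0436,"grip":0}]'

```text
time: 13.53
tool_pos: [0.4627, 0.1122, 0.261]
tool_rot: [0.002, 0.062, 0.998, 0.0]
contact_force: [2.5, 2.3, 4.9]
gripper_width: 0.175
```

```bash
python3 st.py|tail -4
```

```text
contact_force [2.4801 2.2754 4.903 ]
ft_torque [ 0.1228 -0.2911 -0.0179]
gripper_width 0.1752
ang 172.7422483894289 r 0.10836223405406316 push_t 2.570484858477913 F_r -2.1727808831251236 psi 172.86075579256945
```

Clicks two and three show the same pattern, with dips at 19.7° and 29.7°. Click four next.

Request:
play_rows --increments '[{"offset":[0,-2.4,0],"twist":-0.022,"grip":0},{"offset":[0,-4.75,0],"twist":-0.0436,"grip":0},{"offset":[0,-4.75,0],"twist":-0.0436,"grip":0}]'

```text
time: 13.78
tool_pos: [0.4622, 0.1076, 0.261]
tool_rot: [0.002, 0.041, 0.999, 0.0]
contact_force: [4.3, 2.6, 5.2]
gripper_width: 0.176
```

Request:
play_rows --increments '[{"offset":[0,-2.4,0],"twist":-0.022,"grip":0},{"offset":[0,-4.75,0],"twist":-0.0436,"grip":0},{"offset":[0,-4.75,0],"twist":-0.0436,"grip":0}]'

```text
time: 14.03
tool_pos: [0.4619, 0.1032, 0.261]
tool_rot: [0.002, 0.019, 1.0, 0.001]
contact_force: [6.2, 4.9, 3.9]
gripper_width: 0.17
```

Request:
play_rows --increments '[{"offset":[0,-2.4,0],"twist":-0.022,"grip":0},{"offset":[0,-4.75,0],"twist":-0.0436,"grip":0},{"offset":[0,-4.75,0],"twist":-0.0436,"grip":0}]'

```text
time: 14.28
tool_pos: [0.4618, 0.0984, 0.261]
tool_rot: [0.003, -0.003, 1.0, 0.001]
contact_force: [5.6, 4.7, 4.0]
gripper_width: 0.169
```

Request:
play_rows --increments '[{"offset":[0,-2.4,0],"twist":-0.022,"grip":0},{"offset":[0,-4.75,0],"twist":-0.0436,"grip":0},{"offset":[0,-4.75,0],"twist":-0.0436,"grip":0}]'

```text
time: 14.53
tool_pos: [0.4619, 0.0933, 0.261]
tool_rot: [0.003, -0.025, 1.0, 0.0]
contact_force: [7.3, 2.3, 4.3]
gripper_width: 0.165
```

```bash
python3 st.py|tail -5
```

```text
tool_rot [ 2.900e-03 -2.470e-02  9.997e-01  2.000e-04]
contact_force [7.3141 2.3303 4.2695]
ft_torque [ 0.2244 -0.8837  0.023 ]
gripper_width 0.1653
ang 182.72601768846454 r 0.10838230868552991 push_t 1.9798419219729655 F_r -7.416647371170948 psi 182.82730130271986
```

Four clicks, and the dip at 39.7° matches. Now the fifth, easing inward a little because the radial pull has grown to 7 N.

Request:
play_rows --increments '[{"offset":[-0.4,-2.4,0],"twist":-0.022,"grip":0},{"offset":[-0.4,-4.75,0],"twist":-0.0436,"grip":0},{"offset":[-0.4,-4.75,0],"twist":-0.0436,"grip":0}]'

```text
time: 14.78
tool_pos: [0.4625, 0.0888, 0.261]
tool_rot: [0.003, -0.046, 0.999, 0.001]
contact_force: [5.4, 4.5, 3.8]
gripper_width: 0.169
```

Request:
play_rows --increments '[{"offset":[-0.4,-2.4,0],"twist":-0.022,"grip":0},{"offset":[-0.4,-4.75,0],"twist":-0.0436,"grip":0},{"offset":[-0.4,-4.75,0],"twist":-0.0436,"grip":0}]'

```text
time: 15.03
tool_pos: [0.4631, 0.0844, 0.261]
tool_rot: [0.002, -0.068, 0.998, 0.001]
contact_force: [3.4, 5.6, 6.1]
gripper_width: 0.171
```

Request:
play_rows --increments '[{"offset":[-0.4,-2.4,0],"twist":-0.022,"grip":0},{"offset":[-0.4,-4.75,0],"twist":-0.0436,"grip":0},{"offset":[-0.4,-4.75,0],"twist":-0.0436,"grip":0}]'

```text
time: 15.28
tool_pos: [0.4641, 0.0798, 0.261]
tool_rot: [0.002, -0.09, 0.996, 0.001]
contact_force: [2.9, 5.4, 6.3]
gripper_width: 0.17
```

```bash
python3 st.py|tail -5
```

```text
tool_rot [ 0.0018 -0.0898  0.996   0.001 ]
contact_force [2.8985 5.409  6.2816]
ft_torque [ 0.657  -0.4355 -0.078 ]
gripper_width 0.1702
ang 190.0106429465491 r 0.10778250261324099 push_t 4.82280362516389 F_r -3.7946168235208892 psi 190.30045559592753
```

Request:
play_rows --increments '[{"offset":[-0.3,-2.4,0],"twist":-0.022,"grip":0},{"offset":[-0.3,-4.75,0],"twist":-0.0436,"grip":0},{"offset":[-0.3,-4.75,0],"twist":-0.0436,"grip":0},{"offset":[-0.3,-4.75,0],"twist":-0.0436,"grip":0}]'

```text
time: 15.62
tool_pos: [0.4652, 0.0749, 0.261]
tool_rot: [0.002, -0.111, 0.994, 0.0]
contact_force: [2.5, 1.7, 6.7]
gripper_width: 0.168
```

```bash
python3 st.py|tail -5; python3 - <<'E'
from h import *
a=manip.grab_frame("side")
for c in("side","top"):
    im=a if c=="side" else manip.grab_frame("top")
    for n in("handle","pivot"):
        for r in manip.tip_of(n,c)[:1]: print(c,n,round(r["p"],2),w(c,r["xyz"]).round(4))
im=manip.grab_frame("top")
cv2.imwrite("pics/end.png",cv2.convertScaleAbs(np.hstack([cv2.resize(x,(400,360),interpolation=cv2.INTER_CUBIC) for x in(a[190:390,150:390],im[165:320,180:370])]),alpha=1.5))
E
```

```text
tool_rot [ 1.700e-03 -1.114e-01  9.938e-01  2.000e-04]
contact_force [2.4698 1.6845 6.6622]
ft_torque [ 0.2858 -0.3488 -0.0174]
gripper_width 0.1675
ang 192.67200613253476 r 0.10760546147141292 push_t 1.1016845581897132 F_r -2.7791451608678384 psi 192.78752568464924
side handle 0.89 [0.4681 0.076  0.1005]
side pivot 0.77 [0.5713 0.0982 0.063 ]
top handle 0.24 [0.4227 0.0266 0.0105]
top pivot 0.75 [0.5675 0.0996 0.0693]
```

View pics/end.png

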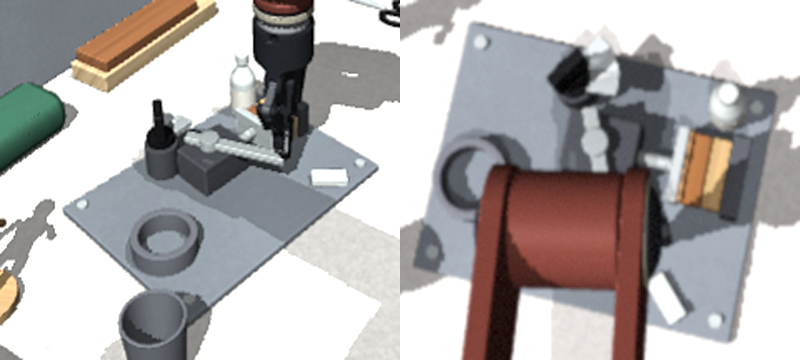

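The last picture shows the post in the gripper at (285,150) in the side crop. The cork jaw meets the wood at (682,165) in the top crop, and the tape, glue and eraser haven't moved. The push fell from 4.8 to 1.1 N at 49.7°, which is the fifth dip, so I'm handing in while holding it.

```bash
python3 -c "
from plant import manip
print(manip.job_done())"
```

```text
the job is handed in; nothing more can be done
None
```

The job is done and handed in at about 16 s. The lock knob is released, and the gripper still holds the lever at the fifth click.

- **Lock knob:** I turned it counter-clockwise past its detent to its end stop, about 1.4 rad. A picture afterwards showed the quadrant plate swung clear of the lever's tail.
- **Lever:** I gripped it by the black post and swung it in 2.5° steps. I felt five force peaks, each followed by a dip, at 9.7, 19.7, 29.7, 39.7 and 49.7° from rest. At the fifth the push fell from 4.8 N to 1.1 N, and I stopped there, short of the sixth peak at 55°.
- **Last checks:** The final picture shows the post in the gripper, the cork jaw against the wood, and the tape, glue and eraser in place. The side camera put the post within about 3 mm of the tool.
- **Disagreements:**
  - The top camera's last report of the post was wrong, at low confidence (0.24), because the arm hid it.
  - The radial pull on the post reached 7 N at the fourth click from a small pivot error. I eased it to about 3 N.

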